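# Unlock a soldering carrier and lift it level out of its dock

### The arm

A 6-joint arm with a two-finger parallel gripper is mounted at the origin on a cart in front of the work surface, level with it; the furniture and walls round the work are solid. World frame = base frame: x ahead of the robot, y to its left, z up, the work surface at z = 0. Lengths are in m, angles in degrees, forces in N, time in s.
With the tool pointing down it reaches from about 0.325 to 0.875 m from the base axis. Payload 4.4 kg.
Tool frame: the origin (TCP) lies midway between the tips of the shut fingers; the grasp point (between the pads) lies 19 mm behind it; z points along the fingers, y is the line along which they close (so a half turn about z gives the same grasp; the last joint's range is limited). The gripper opens to 85 mm and grips with 20 to 120 N. Pads are 22 mm wide; open, the fingers measure 114 mm over their backs; the gripper's body (76 mm by 85 mm) begins 54 mm behind the grasp point. The pads swing forward as they close: fully open they stand 13 mm farther back than shut.
Start: joints at [56.923, 11.837, 88.321, -0, 79.842, -8.623], TCP at [0.238, 0.523, 0.231] pointing down, gripper open.
Joint ranges: [-156.59, 156.59], [-49.26, 127.26], [12.9, 141.05], [-63.56, 243.56], [4.71, 150.69], [-161.64, 161.64]. Speed limits (degrees/s): [159.86, 159.86, 180, 180, 180, 180].

### API

Orientations are given as a 3x3 rotation matrix whose columns are the frame's x, y, z axes.
In Python, from rig import r, viewer, job, sensors gives the robot as it stands (r), with the cameras (viewer), the job (job) and the readings (sensors).
- The arm moves only by the shell command python3 steer.py 'ROWS' [FORCE]. ROWS is a JSON list of rows, 1 to 10 of them, each an object with the fields trans (a list: dx, dy, dz in fractions of the full range, 1 being 0.25 m), rotvec (a list: a rotation vector rx, ry, rz in parts of the range, where 1.0 means 360 degrees), aperture (the finger opening in m); a field left out counts as zero (the opening has to be given); each row shifts and turns the commanded pose from where the row before left it, along the tool's axes as they then stand; what a row does not reach is not made up. A row lasts 1/12 s, in which the tool goes at most 0.0417 m and 7.16 degrees, less where a joint would pass 70% of its speed; a pose out of reach is approached as far as the arm can. The fingers move at their own pace and stop on an object; FORCE is the grip in N (left out, the last holds). Time passes only in rows, so rows that do not move let the fingers close. It prints the time, the measured TCP pose, the force, the opening and the grip force at its end. Shift and turn numbers lie between -1 and 1, and a call with a number outside is refused. Input that does not fit is refused with a message, and nothing moves.
- sensors.state(): the state, without advancing time (a new reading comes with each control period).
- viewer.snapshot(name): name is "side" or "top" or "wrist"; returns a dict with "pixels" (400x640x3 uint8, red, green, blue), "fx", "fy", "cx", "cy" (pixels), "D" ([k1, k2, p1, p2, k3] as OpenCV has them; the pictures are not rectified), "cam_to_world" (4x4, takes a point from camera to world coordinates); the wrist camera has in their place "tool_from_camera" (4x4, takes a point from camera to tool coordinates, whose origin is the TCP and whose axes are the flange's). Camera axes: x right, y up, looking along -z (the intrinsics and any distortion apply to the point x, -y, -z); pixel columns grow to the right and rows downward; lengths in m; the calibration is good to about 2 mm. A picture is of the moment at which its call begins: read the wrist's pose just before it. There is no depth.
- job.job_done(): hands the job in; it is judged then, once.
The state is a dict: "time": time; "qpos": joint angles; "joint_vel": joint speeds; "effort": joint torques, N m; "eef_pos": TCP position; "orientation": TCP orientation; "contact_force": force on the tool from outside, world axes, zero at the start; "wrist_torque": the same for the moment, N m; "gripper_width": finger opening in m; "finger_force": force on a finger pad.
Only numpy, scipy, OpenCV 4.12 (cv2) and the standard library are available. Lean on these libraries where they do the work, as an engineer would, in place of code of your own. Each camera call takes 0.05 s, during which the arm holds its last target. There are 200 camera calls.

### The job

The brown soldering carrier is locked in its grey dock by two geared red catches: slide the catch with the black upright grip outwards, away from the carrier, until it is fully open. Then lift the carrier straight up out of the dock, keeping it level because its parts are not soldered yet, and hold it level and still above the dock, with its underside at least 10 cm above the bench, for about two seconds so that its underside can be inspected; finish while still holding it there. Leave the catches open and do not disturb the flux pot, the side cutters or the tape roll.

Things in the scene. Friction and masses are not known exactly. Their poses are not given: they have to be found in the camera images.
- carrier_dock: Fixed grey dock plate on the bench, 88 x 236 x 8 mm, long side along its y axis, z up; origin at the centre of its underside. The carrier lies in its middle; a red catch slides along y at each end. Beside the middle 60 mm of the carrier's long sides there is only the 8 mm plate, so fingers fit down there.
- catch (a joint): Slide of the catch at the dock's +y end (the one with the grip), m: 0 locked, 0.024 the open stop; grows as the catch moves along the dock's +y, away from the carrier. Stays where it is left (friction about 3 N). The catch at the other end has no grip: geared to this one by a pinion, it moves outwards by the same amount.
- catch_grip (a point): Centre of the top of the black upright grip on the catch, 60.5 mm above the bench; moves with it. The grip is 15 mm wide along the dock's x, 18 mm long along its y, 26 mm high, and stands on the red tongue plate (top 34.5 mm above the bench). Locked, it lies 71 mm from the dock's centre along the dock's +y.
- board_carrier: Loose brown soldering carrier with a circuit board in its pocket, 0.11 to 0.22 kg, 58 x 95 mm, solid body 16 mm high (pins and parts on top reach 24 mm); long side along its y axis, z up; origin at the centre of its underside. In the dock its rim is 30 mm above the bench, axes parallel to the dock's. Grasp across the 58 mm width at mid-length.
- flux_pot: Bystander: white pot with a teal lid, 53 mm diameter, 35 mm high; origin at the centre of its underside.
- side_cutters: Bystander: side cutters with red handles lying flat, 44 x 108 x 13 mm; origin at the centre of the underside.
- tape_roll: Bystander: roll of black tape lying flat, 58 x 56 x 19 mm; origin at the centre of the underside.
- nest (a point): Centre of the nest where the carrier's underside rests, 14 mm above the bench on two black rests. Steel dowels (7 mm diameter, tops 24 mm above the bench) surround the carrier with about 2 mm play; from this point, in the dock's axes: four at x = +-34.5, y = +-36 mm and four at x = +-21, y = +-53 mm.
- catch_tongue (a point): Middle of the inner edge of the gripped catch's red tongue, top face, 34.5 mm above the bench; moves with the catch. The tongue is 24 mm wide and 4 mm thick. Locked, both tongues reach 7 to 8 mm over the carrier's ends and stop it from being lifted; they are clear of the carrier from a slide of about 0.010.

How it is judged (in metres and radians):
On the way, in this order (a step that is already met when the one before it is completed fails the run):
1. the catch is slid fully open while the carrier still lies in its nest (value of joint catch above 0.021 m and z of board_carrier in the frame of carrier_dock below 0.02 m), for 0.2 s.
2. the carrier is held in the fingers, level and still above the dock, its underside at least 10 cm above the bench, for 1.5 s (height (world z) of board_carrier above 0.098 m and angle between board_carrier's own z axis and vertical below 0.09 rad and horizontal distance between board_carrier and carrier_dock below 0.06 m and linear speed of board_carrier below 0.02 m/s and angular speed of board_carrier below 0.15 rad/s and contact force between board_carrier and the fingers above 1 N), for 1.5 s.
At the end, for the whole second after the job is handed in: The fingers hold the carrier above the dock (within 60 mm of its centre sideways), touching no part of the dock, underside at least 98 mm above the bench, tilted less than 0.09 rad (5 degrees), slower than 0.02 m/s and 0.15 rad/s; the catch is still open (beyond 21 of its 24 mm) (all of step 2 and value of joint catch above 0.021 m and contact force between board_carrier and carrier_dock below 0.1 N); the arm keeps its last pose, push and grip.
It fails at once if the carrier is tilted by more than 0.21 rad (12 degrees) (angle between board_carrier's own z axis and vertical above 0.21 rad).
It fails at once if the flux pot, side cutters or tape roll is pushed more than 15 mm (distance of any of flux_pot, side_cutters, tape_roll from where it was at the start of the episode above 0.015 m).
It also fails if it takes over 48 s, if anything falls off the work surface, if the arm or the gripper's body presses on something with over 40 N, if the wrist force passes 120 N, or if a joint passes its speed limit or range.

## Working session

There is one attempt and no reset: what is moved stays moved. The work goes in short steps, Python scripts to look and compute and a shell command to move; the robot and the scene stay as the last step left them, time stands still between calls to the robot, and variables do not carry over. Pictures are saved under pics/ and viewed, at most 10 in all, crops included, and the job is handed in when it is done.

```bash
ls; mkdir -p pics; python3 - <<'E'
from rig import r, viewer, job, sensors
import cv2,numpy as np
s=sensors.state();print(s)
for n in("top","side"):
    d=viewer.snapshot(n);cv2.imwrite(f"pics/{n}0.png",d["pixels"][:,:,::-1])
    print(n,d["fx"],d["fy"],d["cx"],d["cy"],d["D"],np.round(d["cam_to_world"],3).tolist())
E
```

```text
pics
rig.py
steer.py
{'time': 0.0, 'qpos': array([ 5.69226953e+01,  1.18854316e+01,  8.84065079e+01,  9.14583098e-04,
        7.98398645e+01, -8.62277646e+00]), 'joint_vel': array([ 0.01432715,  0.04002366, -0.00240882,  0.0121929 , -0.0319492 ,
        0.09991932]), 'effort': array([ 7.85375732e-05, -3.83023667e+01, -2.91599107e+01,  8.60896932e-06,
        1.02952638e-02,  1.15099081e-05]), 'eef_pos': array([0.23761701, 0.52277061, 0.23009988]), 'orientation': array([[-9.10288696e-01,  4.13972077e-01, -1.26866159e-03],
       [ 4.13973864e-01,  9.10286745e-01, -1.91902002e-03],
       [ 3.60425124e-04, -2.27205497e-03, -9.99997354e-01]]), 'contact_force': array([-0.5320474 ,  0.49990014, -1.5254063 ]), 'wrist_torque': array([ 0.02269678,  0.00679564, -0.0302303 ]), 'finger_force': 0.0, 'gripper_width': 0.08538131983784777}
top 472.33805012180244 472.33805012180244 322.13780351419524 204.73826792257077 [-0.00194075  0.          0.          0.          0.        ] [[-0.019, 0.993, -0.121, 0.473], [-1.0, -0.019, 0.001, -0.378], [-0.001, 0.121, 0.993, 0.929], [0.0, 0.0, 0.0, 1.0]]
side 461.3052502428024 461.3052502428024 326.6666717549779 204.4039040977986 [-0.04981056  0.          0.          0.          0.        ] [[0.872, 0.242, -0.426, 0.187], [-0.49, 0.419, -0.765, -1.041], [-0.007, 0.875, 0.484, 0.477], [0.0, 0.0, 0.0, 1.0]]
```

View pics/top0.png

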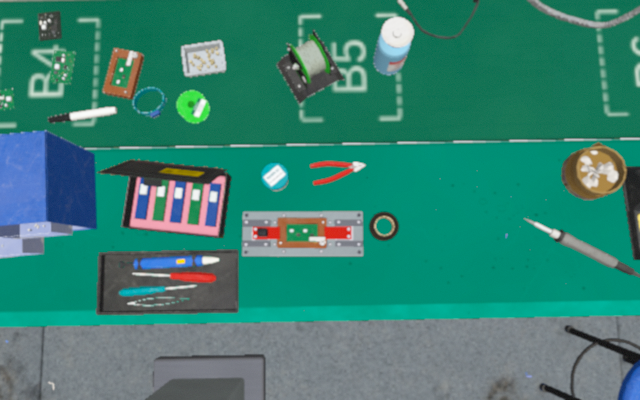

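View pics/side0.png

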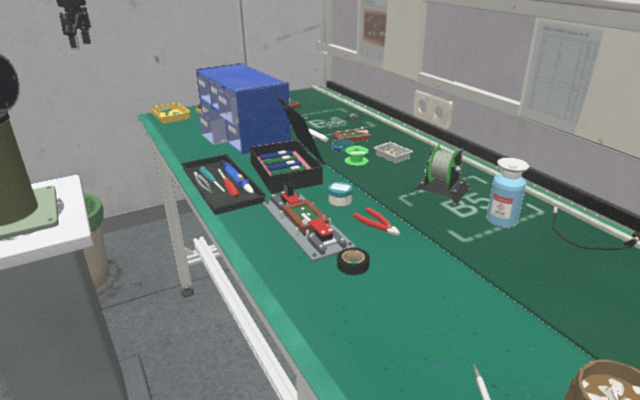

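The top view shows the dock at about (302,233), its long side along the image's horizontal. The black grip is at about (262,231), on the left (+y). The flux pot is at (274,177), the cutters at (338,172) and the tape at (384,226). Next I'll measure with masks.

```bash
cat >h.py <<'E'
import cv2,numpy as np
def ray(d,uv,T=None):
    K=np.array([[d["fx"],0,d["cx"]],[0,d["fy"],d["cy"]],[0,0,1]])
    p=cv2.undistortPoints(np.array(uv,float).reshape(-1,1,2),K,np.array(d["D"],float)).reshape(-1,2)
    T=np.array(d["cam_to_world"]) if T is None else T
    return T[:3,3],np.c_[p[:,0],-p[:,1],-np.ones(len(p))]@T[:3,:3].T
def onz(d,uv,z,T=None):
    o,v=ray(d,uv,T);return o+v*((z-o[2])/v[:,2])[:,None]
E
python3 - <<'E'
from rig import r, viewer, job, sensors
from h import *
d=viewer.snapshot("top");im=d["pixels"];hsv=cv2.cvtColor(im,cv2.COLOR_RGB2HSV);x0,y0,x1,y1=236,205,370,262
H,S,V=[hsv[y0:y1,x0:x1,i].astype(int) for i in range(3)]
def big(m):
    c=cv2.findContours(m.astype(np.uint8),cv2.RETR_EXTERNAL,cv2.CHAIN_APPROX_NONE)[0]
    c=sorted(c,key=cv2.contourArea)[::-1];return c
def rep(n,m,z,k=1):
    for c in big(m)[:k]:
        R=cv2.minAreaRect(c);px=cv2.boxPoints(R)+[x0,y0];P=onz(d,px,z)[:,:2]
        L=np.linalg.norm(P-np.roll(P,1,0),axis=1);cen=P.mean(0)
        e=(P[1]-P[0]) if np.linalg.norm(P[1]-P[0])>np.linalg.norm(P[2]-P[1]) else P[2]-P[1]
        print(n,cv2.contourArea(c),"px",np.round(px.mean(0),1),"xy",cen.round(4),"size",L[:2].round(4),"ang",np.degrees(np.arctan2(e[1],e[0])).round(2))
rep("dock",cv2.morphologyEx(((S<60)&(V>80)).astype(np.uint8),cv2.MORPH_CLOSE,np.ones((3,3))),.008)
rep("red",((H<5)|(H>174))&(S>170)&(V>120),.0345,3)
rep("brown",(H>=6)&(H<20)&(S>90),.03,2)
rep("black",(V<60),.0605,4)
cv2.imwrite("pics/dock.png",cv2.resize(im[y0:y1,x0:x1,::-1],None,fx=5.9,fy=5.9,interpolation=cv2.INTER_CUBIC))
E
```

```text
dock 5277.5 px [302.  233.5] xy [ 0.5291 -0.3385] size [0.0878 0.2353] ang -91.08
red 203.0 px [337. 232.] xy [ 0.5288 -0.406 ] size [0.0189 0.0455] ang -91.08
red 120.0 px [268.5 232.5] xy [ 0.5303 -0.2762] size [0.0208 0.0398] ang -91.08
red 3.5 px [255.5 232. ] xy [ 0.5317 -0.2516] size [0.0057 0.0038] ang -91.08
brown 634.0 px [301.  232.5] xy [ 0.5295 -0.3376] size [0.0552 0.0917] ang -91.08
black 0.5 px [260.4 230.1] xy [ 0.5334 -0.2642] size [0.0018 0.0058] ang -72.54
black 0.0 px [265.9 231.9] xy [ 0.5298 -0.2743] size [0.0076 0.0013] ang -166.28
```

View pics/dock.png

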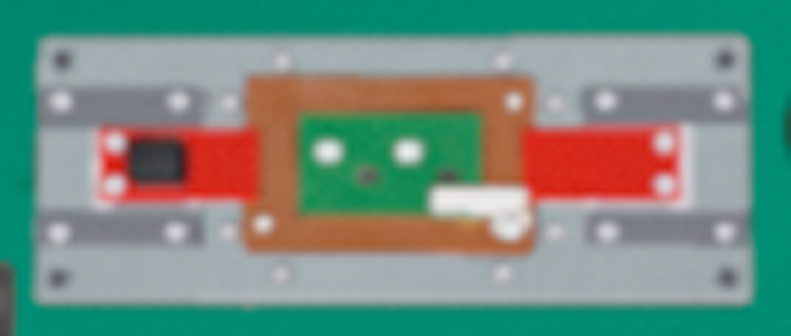

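The dock measures 87.8 x 235.3 mm, which matches. Its centre is (0.529, -0.3385) with a yaw of about -1.1°. The predicted grip position (0.530, -0.2675) agrees with the black blob. The move goes around the blue shelf by staying close to the robot.

The rows are not in the units I measure in: shifts go in shares of 0.25 m and turns go in shares of 360 degrees. I convert before sending: -0.0284 m / 0.25 = -0.1136, -0.0218 m / 0.25 = -0.0872.

```bash
python3 steer.py '[{"trans": [-0.0872,-0.1136,0],"aperture": 0.085},{"trans": [-0.0872,-0.1136,0],"aperture": 0.085},{"trans": [-0.0872,-0.1136,0],"aperture": 0.085},{"trans": [-0.0872,-0.1136,0],"aperture": 0.085},{"trans": [-0.0872,-0.1136,0],"aperture": 0.085},{"trans": [-0.0872,-0.1136,0],"aperture": 0.085},{"trans": [-0.0872,-0.1136,0],"aperture": 0.085},{"trans": [-0.0872,-0.1136,0],"aperture": 0.085}]' 40
python3 steer.py '[{"trans": [-0.0872,-0.1136,0],"aperture": 0.085},{"trans": [-0.0872,-0.1136,0],"aperture": 0.085},{"trans": [-0.0872,-0.1136,0],"aperture": 0.085},{"trans": [-0.0872,-0.1136,0],"aperture": 0.085},{"trans": [-0.0872,-0.1136,0],"aperture": 0.085},{"trans": [-0.0872,-0.1136,0],"aperture": 0.085},{"trans": [-0.0872,-0.1136,0],"aperture": 0.085}]'
python3 steer.py '[{"rotvec": [0,0,0.0186],"aperture": 0.085},{"rotvec": [0,0,0.0186],"aperture": 0.085},{"rotvec": [0,0,0.0186],"aperture": 0.085},{"rotvec": [0,0,0.0186],"aperture": 0.085},{"rotvec": [0,0,0.0186],"aperture": 0.085},{"rotvec": [0,0,0.0186],"aperture": 0.085},{"rotvec": [0,0,0.0186],"aperture": 0.085},{"rotvec": [0,0,0.0186],"aperture": 0.085},{"rotvec": [0,0,0.0186],"aperture": 0.085},{"rotvec": [0,0,0.0176],"aperture": 0.085}]'
python3 -c "
from rig import r, viewer, job, sensors
s=sensors.state();R=s['orientation'];print(R.round(4),s['qpos'].round(1));print(R.T@([.530,-.2675,.15]-s['eef_pos']))"
```

```text
time: 0.82
eef_pos: [0.3024, 0.2428, 0.231]
orientation: [[-0.911, 0.413, -0.0], [0.413, 0.911, -0.0], [-0.0, -0.0, -1.0]]
contact_force: [1.2, 0.1, -0.6]
gripper_width: 0.085
finger_force: 0.0
time: 1.4
eef_pos: [0.3591, -0.0014, 0.2313]
orientation: [[-0.91, 0.414, 0.001], [0.414, 0.91, 0.0], [-0.001, 0.0, -1.0]]
contact_force: [1.0, 0.9, 0.5]
gripper_width: 0.0851
finger_force: 0.0
time: 2.23
eef_pos: [0.3591, 0.0003, 0.231]
orientation: [[0.025, 1.0, -0.001], [1.0, -0.025, 0.0], [0.0, -0.001, -1.0]]
contact_force: [0.0, -0.2, -0.4]
gripper_width: 0.0851
finger_force: 0.0
[[ 2.500e-02  9.997e-01 -5.000e-04]
 [ 9.997e-01 -2.500e-02  1.000e-04]
 [ 1.000e-04 -5.000e-04 -1.000e+00]] [-13.8 -16.6 115.7   0.   80.9 -12.4]
[-0.2634906   0.17762444  0.08089315]
```

Scaled: -0.0263 m / 0.25 = -0.1052, 0.0178 m / 0.25 = 0.0712, -0.3 degrees / 360 = -0.0008.

```bash
python3 steer.py '[{"trans": [-0.1052,0.0712,0],"rotvec": [0,0,-0.0008],"aperture": 0.085},{"trans": [-0.1052,0.0712,0],"aperture": 0.085},{"trans": [-0.1052,0.0712,0],"aperture": 0.085},{"trans": [-0.1052,0.0712,0],"aperture": 0.085},{"trans": [-0.1052,0.0712,0],"aperture": 0.085},{"trans": [-0.1052,0.0712,0],"aperture": 0.085},{"trans": [-0.1052,0.0712,0.04],"aperture": 0.085},{"trans": [-0.1052,0.0712,0.08],"aperture": 0.085},{"trans": [-0.1052,0.0712,0.08],"aperture": 0.085},{"trans": [-0.1052,0.0712,0.08],"aperture": 0.085}]'
python3 steer.py '[{"trans": [0,0,0.02],"aperture": 0.085},{"aperture": 0.085},{"aperture": 0.085}]'
python3 - <<'E'
from rig import r, viewer, job, sensors
from h import *
s=sensors.state();d=viewer.snapshot("wrist")
T=np.eye(4);T[:3,:3]=s["orientation"];T[:3,3]=s["eef_pos"];T=T@np.array(d["tool_from_camera"])
print(s["eef_pos"],T.round(3))
R=T[:3,:3]
def proj(p):
    q=(np.array(p)-T[:3,3])@R;q=np.array([q[0],-q[1],-q[2]]);return (q[0]/q[2]*d["fx"]+d["cx"],q[1]/q[2]*d["fy"]+d["cy"])
im=d["pixels"][:,:,::-1].copy()
print("grip top pred",proj([.530,-.2675,.0605]),"dock c",proj([.529,-.3385,.03]))
cv2.imwrite("pics/w1.png",im)
E
```

```text
time: 3.07
eef_pos: [0.5341, -0.2667, 0.1602]
orientation: [[0.014, 1.0, 0.0], [1.0, -0.014, 0.0], [0.0, 0.0, -1.0]]
contact_force: [1.4, -0.4, 0.8]
gripper_width: 0.0851
finger_force: 0.0
time: 3.32
eef_pos: [0.5328, -0.2646, 0.1554]
orientation: [[0.014, 1.0, -0.002], [1.0, -0.014, 0.002], [0.002, -0.002, -1.0]]
contact_force: [-0.2, -0.1, 0.2]
gripper_width: 0.0851
finger_force: 0.0
[ 0.53276486 -0.26459537  0.15542237] [[ 1.     0.013  0.005  0.535]
 [-0.014  0.955  0.297 -0.189]
 [-0.001 -0.297  0.955  0.299]
 [ 0.     0.     0.     1.   ]]
grip top pred (np.float64(316.65017502067764), np.float64(204.3135850555282)) dock c (np.float64(317.3599036717471), np.float64(264.8731086699967))
```

View pics/w1.png

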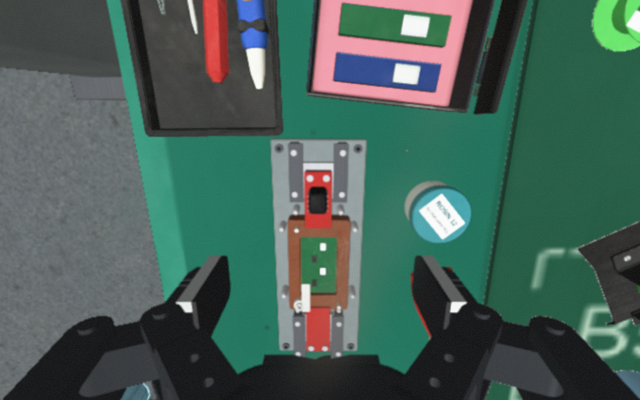

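The wrist view shows the grip top at (318,200), where (317,204) was predicted, so they agree within about 3 mm. The flux pot, at (438,215), is well clear to the side. I'll descend with the opening reduced to 45 mm and keep the tips above the 34.5 mm tongue.

Scaled: 0.02 m / 0.25 = 0.08, -0.002 m / 0.25 = -0.008.

```bash
python3 steer.py '[{"trans": [-0.008,-0.01,0.08],"aperture": 0.045},{"trans": [0,0,0.08],"aperture": 0.045},{"trans": [0,0,0.08],"aperture": 0.045},{"trans": [0,0,0.08],"aperture": 0.045},{"trans": [0,0,0.08],"aperture": 0.045},{"trans": [0,0,0.04],"aperture": 0.045},{"trans": [0,0,0.02],"aperture": 0.045},{"aperture": 0.045},{"aperture": 0.045}]' 40
python3 steer.py '[{"aperture": 0.005},{"aperture": 0.005},{"aperture": 0.005},{"aperture": 0.005},{"aperture": 0.005},{"aperture": 0.005},{"aperture": 0.005}]' 40
```

```text
time: 4.12
eef_pos: [0.5319, -0.2675, 0.0428]
orientation: [[0.014, 1.0, 0.002], [1.0, -0.014, -0.001], [-0.001, 0.002, -1.0]]
contact_force: [0.3, 0.7, -0.3]
gripper_width: 0.045
finger_force: 0.0
time: 4.7
eef_pos: [0.5297, -0.2678, 0.0429]
orientation: [[0.014, 1.0, -0.003], [1.0, -0.014, -0.0], [-0.001, -0.003, -1.0]]
contact_force: [-6.1, -0.2, 8.3]
gripper_width: 0.0139
finger_force: 41.8
```

The grip is held, at 14 mm opening and 42 N. Now I'll slide it outwards.

Scaled: 0.004 m / 0.25 = 0.016, 0.003 m / 0.25 = 0.012.

```bash
python3 steer.py '[{"trans": [0.016,0,0],"aperture": 0.005},{"trans": [0.016,0,0],"aperture": 0.005},{"trans": [0.016,0,0],"aperture": 0.005},{"trans": [0.016,0,0],"aperture": 0.005},{"trans": [0.016,0,0],"aperture": 0.005},{"trans": [0.012,0,0],"aperture": 0.005},{"trans": [0.008,0,0],"aperture": 0.005},{"aperture": 0.005},{"aperture": 0.005}]'
```

```text
time: 5.45
eef_pos: [0.5302, -0.2457, 0.0429]
orientation: [[0.013, 1.0, -0.002], [1.0, -0.013, -0.006], [-0.006, -0.002, -1.0]]
contact_force: [-6.6, -7.1, 4.1]
gripper_width: 0.0135
finger_force: 41.4
```

Scaled: 0.002 m / 0.25 = 0.008.

```bash
python3 steer.py '[{"trans": [0.008,0,0],"aperture": 0.005},{"trans": [0.008,0,0],"aperture": 0.005},{"aperture": 0.005},{"aperture": 0.005}]'
```

```text
time: 5.78
eef_pos: [0.5302, -0.2456, 0.0429]
orientation: [[0.013, 1.0, -0.001], [1.0, -0.013, -0.012], [-0.012, -0.001, -1.0]]
contact_force: [-8.8, -17.1, 0.6]
gripper_width: 0.014
finger_force: 40.7
```

The catch is at its stop: the force rose with no further motion. Release, lift and check.

Scaled: -0.025 m / 0.25 = -0.1, -0.02 m / 0.25 = -0.08.

```bash
python3 steer.py '[{"aperture": 0.045},{"aperture": 0.045},{"aperture": 0.045},{"aperture": 0.045},{"trans": [0,0,-0.04],"aperture": 0.045},{"trans": [0,0,-0.08],"aperture": 0.045},{"trans": [0,0,-0.08],"aperture": 0.045},{"trans": [0,0,-0.1],"aperture": 0.085},{"trans": [0,0,-0.1],"aperture": 0.085},{"trans": [0,0,-0.08],"aperture": 0.085}]'
python3 steer.py '[{"trans": [-0.06,0,0],"aperture": 0.085},{"trans": [-0.08,0,0],"aperture": 0.085},{"trans": [-0.08,0,0],"aperture": 0.085},{"trans": [-0.08,0,0],"aperture": 0.085},{"trans": [-0.06,0,0],"aperture": 0.085},{"aperture": 0.085},{"aperture": 0.085},{"aperture": 0.085}]'
python3 - <<'E'
from rig import r, viewer, job, sensors
from h import *
s=sensors.state();d=viewer.snapshot("wrist")
T=np.eye(4);T[:3,:3]=s["orientation"];T[:3,3]=s["eef_pos"];T=T@np.array(d["tool_from_camera"])
im=d["pixels"];hsv=cv2.cvtColor(im,cv2.COLOR_RGB2HSV);H,S,V=[hsv[...,i].astype(int) for i in range(3)]
for n,dd,TT in(("wrist",d,T),("top",viewer.snapshot("top"),None)):
    hsv=cv2.cvtColor(dd["pixels"],cv2.COLOR_RGB2HSV);H,S,V=[hsv[...,i].astype(int) for i in range(3)]
    for nm,m,z in(("brown",(H>=4)&(H<20)&(S>90)&(V>50),.03),("red",((H<4)|(H>174))&(S>150)&(V>100),.0345)):
        for c in cv2.findContours(m.astype(np.uint8),cv2.RETR_EXTERNAL,cv2.CHAIN_APPROX_NONE)[0]:
            if cv2.contourArea(c)<60: continue
            R=cv2.minAreaRect(c);P=onz(dd,cv2.boxPoints(R),z,TT)[:,:2]
            if np.hypot(*(P.mean(0)-[.53,-.33]))<.12:print(n,nm,np.round(R[0],1),P.mean(0).round(4),"min",P.min(0).round(4),"max",P.max(0).round(4))
cv2.imwrite("pics/w2.png",im[:,:,::-1])
print(s["eef_pos"])
E
```

```text
time: 6.62
eef_pos: [0.5322, -0.2381, 0.1642]
orientation: [[0.013, 1.0, 0.002], [1.0, -0.013, -0.001], [-0.001, 0.002, -1.0]]
contact_force: [0.9, 0.1, -0.3]
gripper_width: 0.0792
finger_force: 0.0
time: 7.28
eef_pos: [0.5299, -0.3274, 0.1608]
orientation: [[0.014, 1.0, -0.001], [1.0, -0.014, 0.001], [0.001, -0.001, -1.0]]
contact_force: [0.8, 0.1, 0.9]
gripper_width: 0.0848
finger_force: 0.0
wrist brown [320.5 198.5] [ 0.5302 -0.339 ] min [ 0.4984 -0.3867] max [ 0.5606 -0.2913]
wrist red [319.  290.5] [ 0.5275 -0.4306] min [ 0.515  -0.4562] max [ 0.5394 -0.4051]
wrist red [421.8 235.3] [ 0.6239 -0.3727] min [ 0.6147 -0.3933] max [ 0.6332 -0.3521]
wrist red [319.5  97.5] [ 0.5306 -0.25  ] min [ 0.5189 -0.2753] max [ 0.5416 -0.2248]
top red [349.  232.5] [ 0.5274 -0.4287] min [ 0.5166 -0.4517] max [ 0.5383 -0.4057]
[ 0.52990977 -0.32743371  0.16081035]
```

View pics/w2.png

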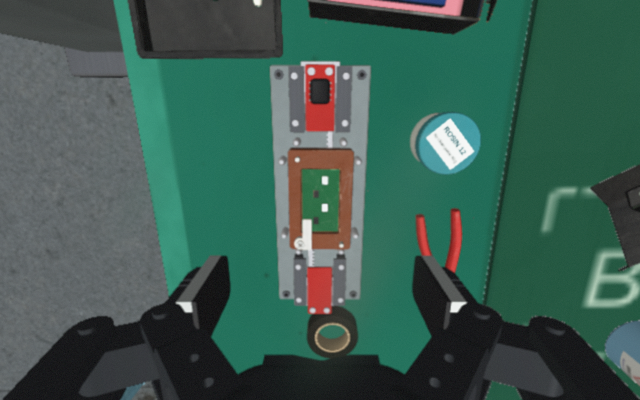

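The wrist view shows both tongues withdrawn. Their edges are at y -0.275 and -0.405, and the carrier's ends are at -0.291 and -0.387, so the gaps of 16-18 mm mean the catch is fully open. The carrier's centre is (0.530, -0.339). Now I'll descend.

Scaled: 0.025 m / 0.25 = 0.1, 0.02 m / 0.25 = 0.08.

```bash
python3 steer.py '[{"trans": [-0.046,0,0.08],"aperture": 0.085},{"trans": [0,0,0.1],"aperture": 0.085},{"trans": [0,0,0.1],"aperture": 0.085},{"trans": [0,0,0.08],"aperture": 0.085},{"trans": [0,0,0.08],"aperture": 0.085},{"trans": [0,0,0.04],"aperture": 0.085},{"aperture": 0.085},{"aperture": 0.085},{"aperture": 0.085}]'
python3 - <<'E'
from rig import r, viewer, job, sensors
from h import *
import numpy as np
s=sensors.state();p=[s["eef_pos"]];
for i in range(4): viewer.snapshot("top");p.append(sensors.state()["eef_pos"])
print(np.round(p,4),np.mean(p,0));d=viewer.snapshot("wrist")
cv2.imwrite("pics/w3.png",d["pixels"][:,:,::-1])
E
```

```text
time: 8.13
eef_pos: [0.5311, -0.3402, 0.0429]
orientation: [[0.013, 1.0, 0.002], [1.0, -0.013, -0.002], [-0.002, 0.002, -1.0]]
contact_force: [1.1, -0.4, 0.8]
gripper_width: 0.0853
finger_force: 0.0
[[ 0.5311 -0.3402  0.0429]
 [ 0.5313 -0.3405  0.0432]
 [ 0.5312 -0.3406  0.0433]
 [ 0.5311 -0.3406  0.0432]
 [ 0.5309 -0.3404  0.0429]] [ 0.53110954 -0.34047368  0.04308974]
```

View pics/w3.png

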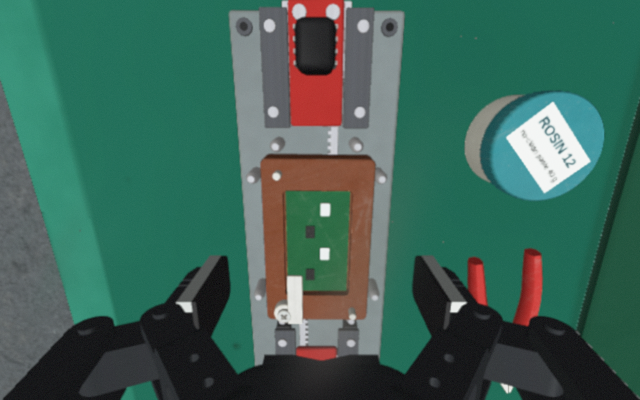

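The view shows the fingers straddling the carrier symmetrically at about columns 225 and 415, with the carrier at 262-375. The cutters' handle at column 475 is clear. I'll descend the last 38 mm.

Scaled: 0.01 m / 0.25 = 0.04, 0.005 m / 0.25 = 0.02.

```bash
python3 steer.py '[{"trans": [0.004,-0.004,0.04],"aperture": 0.085},{"trans": [0,0,0.04],"aperture": 0.085},{"trans": [0,0,0.032],"aperture": 0.085},{"trans": [0,0,0.02],"aperture": 0.085},{"trans": [0,0,0.016],"aperture": 0.085},{"aperture": 0.085},{"aperture": 0.085},{"aperture": 0.085}]'
python3 steer.py '[{"aperture": 0.068},{"aperture": 0.065},{"aperture": 0.062},{"aperture": 0.05},{"aperture": 0.05},{"aperture": 0.05},{"aperture": 0.05},{"aperture": 0.05}]' 40
```

```text
time: 9.05
eef_pos: [0.5293, -0.339, 0.0045]
orientation: [[0.014, 1.0, 0.0], [1.0, -0.014, -0.0], [-0.0, 0.0, -1.0]]
contact_force: [0.4, 1.0, -0.7]
gripper_width: 0.085
finger_force: 0.0
time: 9.72
eef_pos: [0.5294, -0.3391, 0.0049]
orientation: [[0.014, 1.0, 0.001], [1.0, -0.014, -0.001], [-0.001, 0.001, -1.0]]
contact_force: [0.1, -0.4, 3.8]
gripper_width: 0.0573
finger_force: 44.6
```

The carrier is gripped at 57.3 mm (58 mm expected). Now a slow lift.

Scaled: -0.006 m / 0.25 = -0.024, -0.005 m / 0.25 = -0.02.

```bash
python3 steer.py '[{"trans": [0,0,-0.008],"aperture": 0.05},{"trans": [0,0,-0.016],"aperture": 0.05},{"trans": [0,0,-0.02],"aperture": 0.05},{"trans": [0,0,-0.02],"aperture": 0.05},{"trans": [0,0,-0.02],"aperture": 0.05},{"trans": [0,0,-0.024],"aperture": 0.05},{"trans": [0,0,-0.024],"aperture": 0.05},{"trans": [0,0,-0.012],"aperture": 0.05},{"aperture": 0.05}]' 50
python3 - <<'E'
from rig import r, viewer, job, sensors
import cv2
d=viewer.snapshot("side");cv2.imwrite("pics/s3.png",cv2.resize(d["pixels"][130:290,200:400,::-1],None,fx=3.5,fy=3.5))
E
```

```text
time: 10.47
eef_pos: [0.5298, -0.3394, 0.0418]
orientation: [[0.014, 1.0, 0.002], [1.0, -0.014, -0.002], [-0.002, 0.002, -1.0]]
contact_force: [0.0, 0.2, -0.8]
gripper_width: 0.0573
finger_force: 53.5
```

View pics/s3.png

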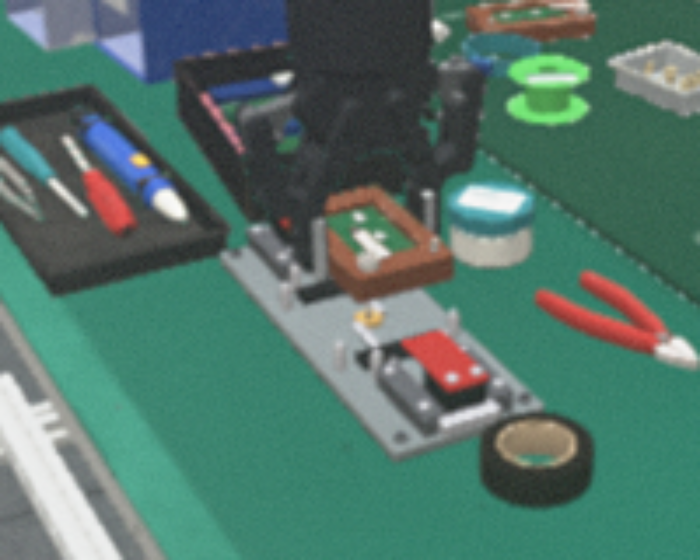

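The carrier is out of the dock and level, at about (390,240) in the crop. I'll raise it another 66 mm and hold.

Scaled: -0.009 m / 0.25 = -0.036, -0.008 m / 0.25 = -0.032.

```bash
python3 steer.py '[{"trans": [0,0,-0.016],"aperture": 0.05},{"trans": [0,0,-0.032],"aperture": 0.05},{"trans": [0,0,-0.032],"aperture": 0.05},{"trans": [0,0,-0.036],"aperture": 0.05},{"trans": [0,0,-0.036],"aperture": 0.05},{"trans": [0,0,-0.036],"aperture": 0.05},{"trans": [0,0,-0.032],"aperture": 0.05},{"trans": [0,0,-0.024],"aperture": 0.05},{"trans": [0,0,-0.012],"aperture": 0.05},{"trans": [0,0,-0.008],"aperture": 0.05}]'
for i in 1 2 3; do python3 steer.py '[{"aperture": 0.05},{"aperture": 0.05},{"aperture": 0.05},{"aperture": 0.05},{"aperture": 0.05},{"aperture": 0.05},{"aperture": 0.05},{"aperture": 0.05},{"aperture": 0.05},{"aperture": 0.05}]'; done
python3 - <<'E'
from rig import r, viewer, job, sensors
import cv2,numpy as np
s=sensors.state();w=viewer.snapshot("wrist")["pixels"];d=viewer.snapshot("side")["pixels"][110:290,180:400]
cv2.imwrite("pics/f.png",np.hstack([cv2.resize(w,(400,250))[:, :],cv2.resize(d,(306,250))])[:,:,::-1]);print(s["eef_pos"],s["gripper_width"])
E
```

```text
time: 11.35
eef_pos: [0.5292, -0.3389, 0.1071]
orientation: [[0.014, 1.0, 0.001], [1.0, -0.014, -0.001], [-0.001, 0.001, -1.0]]
contact_force: [0.9, 0.2, -1.7]
gripper_width: 0.057
finger_force: 53.5
time: 12.18
eef_pos: [0.529, -0.3388, 0.1063]
orientation: [[0.014, 1.0, 0.0], [1.0, -0.014, -0.0], [-0.0, 0.0, -1.0]]
contact_force: [0.6, -0.8, -1.1]
gripper_width: 0.057
finger_force: 53.5
time: 13.02
eef_pos: [0.529, -0.3387, 0.1063]
orientation: [[0.014, 1.0, -0.0], [1.0, -0.014, 0.0], [0.0, -0.0, -1.0]]
contact_force: [0.4, -1.2, -1.1]
gripper_width: 0.0569
finger_force: 53.5
time: 13.85
eef_pos: [0.529, -0.3388, 0.1063]
orientation: [[0.014, 1.0, 0.0], [1.0, -0.014, -0.0], [-0.0, 0.0, -1.0]]
contact_force: [0.1, 0.4, -0.3]
gripper_width: 0.0568
finger_force: 53.5
[ 0.52898864 -0.33875451  0.10630242] 0.05675114898499227
```

View pics/f.png

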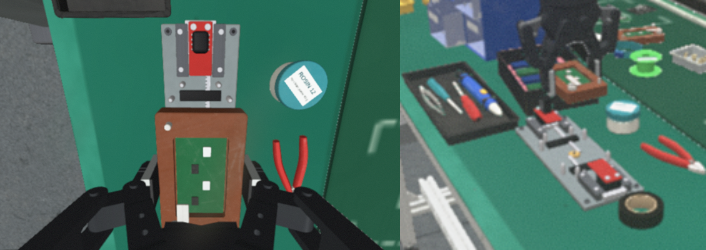

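The carrier is held level about 11.5 cm above the bench, both catches are open, and the bystanders have not moved. I'm handing it in.

```bash
python3 -c "
from rig import r, viewer, job, sensors
print(job.job_done())"
```

```text
the job is handed in; nothing more can be done
None
```

I handed the job in with the catch slid to its open stop and the carrier held level and still, with its underside about 11.5 cm above the bench by arm travel. The bystanders look undisturbed in the final pictures; `job_done()` returned no verdict.

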